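# Check the paint thickness on a refinished fuel flap

### The arm

A 7-joint arm with a two-finger parallel gripper is mounted at the origin on a cart in front of the work surface, level with it; the furniture and walls round the work are solid. World frame = base frame: x ahead of the robot, y to its left, z up, the work surface at z = 0. Lengths are in m, angles in rad, forces in N, time in s.
With the tool pointing down it reaches from about 0.4 to 0.875 m from the base axis. Payload 6.5 kg.
Tool frame: the origin (TCP) lies on the centre line of the jaws, within the pads' length; the fingertips stand ctrl.tip_extent ahead of it and the grasp point (between the pads) lies 8 mm behind it (ctrl.tip_extent is the distance from the TCP to the fingertips, in m); z points along the fingers, y is the direction in which the jaws open and shut (so a half turn about z gives the same grasp; the last joint's range is limited). The gripper opens to 88 mm and grips with 3 to 60 N. Pads are 18 mm wide; open, the fingers measure 123 mm over their backs; the gripper's body (75 mm by 187 mm) begins 45 mm behind the grasp point.
Start: joints at [-1.182, 0.536, -0.004, 1.538, 0.003, 1.067, -0.071], TCP at [0.286, 0.584, 0.25] pointing down, gripper open.
Joint ranges: [-2.7, 2.7], [-0.37, 2.16], [-1.27, 1.26], [0.24, 2.4], [-1.31, 4.45], [0.19, 1.91], [-2.76, 2.76]. Speed limits (rad/s): [2.39, 2.39, 3.14, 3.14, 3.14, 3.14, 3.14].

### API

Orientations are given as a rotation vector (axis times angle).
In Python, from plant import ctrl, kinematics, viewer, order gives the robot as it stands. The module is installed in compiled form; this text tells all that it offers. Calls block until the motion is done:
- ctrl.move_pose(position, orientation): joint-space move of the TCP to a pose.
- ctrl.movel(position, attitude=None, rate=0.15, threshold=None): straight line of the TCP; attitude=None keeps the orientation; rate is the mean speed in m/s. With threshold (N) it stops when the force on the tool has changed by that much, and returns True; else False.
- ctrl.movej(angles): joint-space move.
- ctrl.command_gripper(opening, newtons=None): finger opening in m; newtons is the grip in N (None keeps the last); returns when the fingers have stopped.
- ctrl.sleep(seconds).
- kinematics.solve_ik(position, orientation): joint angles nearest the present ones, or None.
- ctrl.sense(): the state.
- viewer.capture(name): name is "side" or "top" or "wrist"; returns the picture (384x512x3 uint8, blue, green, red); there is no depth.
- viewer.camera_info(name): a dict with "K" (3x3 intrinsics, pixels), "distortion" ([k1, k2, p1, p2, k3] as OpenCV has them; the pictures are not rectified), "pose" (4x4, takes a point from camera to world coordinates). Camera axes: x right, y up, looking along -z (the intrinsics and any distortion apply to the point x, -y, -z); pixel columns grow to the right and rows downward; lengths in m; the calibration is good to about 2 mm. A picture is of the moment at which its call begins: read the wrist's pose just before it. camera_info takes no time and is no camera call; for the wrist camera it gives the pose at the moment of the call.
A pose or a line that the arm cannot do raises ctrl.IKError and nothing moves.
- order.job_done(): hands the job in, once; it reports no verdict.
The state is a dict: "clock": time; "joint_positions": joint angles; "dq": joint speeds; "joint_torque": joint torques, N m; "tcp_pos": TCP position; "orientation": TCP orientation; "wrist_force": force on the tool from outside, world axes, zero at the start; "torque": the same for the moment, N m; "opening": finger opening in m.
Only numpy, scipy, OpenCV 4.12 (cv2) and the standard library are available. Lean on these libraries where they do the work, as an engineer would, in place of code of your own. Each camera call takes 0.05 s, during which the arm holds its last target.

### The job

Draw the paint-thickness gauge out of its cradle and zero it: hold its spring-loaded probe square on the bare-steel disc for about a second, with the probe pushed part of the way in. Then take the reading on the red fuel flap: hold the gauge square to the sloping paint with the probe tip inside the white ring, pressing only lightly, so that the probe is clearly sprung in but not bottomed. Finish while still holding the gauge pressed there, and do not shift the flap or the things lying round it.

Things in the scene. Friction and masses are not known exactly. Their poses are not given: they have to be found in the camera images.
- gauge: grey stick-shaped paint-thickness gauge with a small display on its -x side, 30 x 24 mm (x, y) in section, 112 mm tall, about 0.16 kg. Origin at the centre of the underside of its body, z up along the stick. Below are a fixed collar (19 mm diameter, 6 mm long) and the probe. It starts upright in the cradle, upper 82 mm clear; grip across the 24 mm sides, e.g. 40 mm below its top
- probe (a joint): how far the probe is pushed into the gauge, m: 0 fully out, 0.008 bottomed. Spring: it begins to yield at 1.6 N and needs 0.4 N more for each mm (3.2 N at 4 mm, 4.8 N at 8 mm)
- probe_tip (a point): centre of the flat end of the probe (10 mm brass tip on a 13 mm steel sleeve), on the gauge's axis, 18 mm below the gauge's origin when out, 10 mm when bottomed; z axis along the gauge, from tip to body
- cradle: grey and black cradle fixed to the bench, foot 84 x 72 mm, 55 mm high. Origin at the centre of its underside, z up. The pocket in its top, centred on the origin, is 34 x 28 mm (x, y) and 30 mm deep, 2 mm wider than the gauge on each side; the gauge must be drawn straight up by more than 50 mm for the probe to come clear
- zero_disc: loose disc of bare, bright steel with a thin black rim and an engraved circle, 50 mm diameter and 6 mm thick, lying flat on the bench. Origin at the centre of its underside, its top 6 mm above
- flap: red-painted car fuel-filler flap, flat, 150 x 172 mm with rounded corners, 5 mm thick, with the magnetic head that carries it, on a holder fixed to the bench. Origin at the pin of the holder's joint, 95 mm above the bench and 36 mm below the painted face. The joint is clamped and does not give under light pressing
- flap_face (a point): centre of the flap's painted face; z is the paint's normal and leans towards the robot, 13 to 32 degrees from vertical; x runs up the slope (150 mm side), y across (172 mm side)
- spot (a point): centre of the white ring (24 mm diameter) drawn on the painted face of the flap, 15 mm above the face's centre and up to 45 mm to either side of it; its z axis is the outward normal of the paint, x up the slope
- sanding_block: bystander: brown cork sanding block, 63 x 112 x 35 mm; origin at the centre of its underside
- mixing_cup_small: bystander: small grey-white mixing cup, 56 mm across, 61 mm high; origin at the centre of its underside
- hardener_tube: bystander: red and white tube with a blue cap lying flat, 40 x 146 x 26 mm; origin at the centre of its underside
- marker: bystander: blue and white marker pen lying down, 135 mm long, 16 mm thick; origin at the centre of its underside
- spray_gun: paint spray gun on its stand, fixed to the bench at the same place always, between the start of the arm and the work: its round cup stands on top, 66 mm radius about x 0.505, y 0.115, up to 0.32 m high; go over it or round it
Mind the look-alikes: they are no part of the job. Leave any purple or turquoise look-alike of the gauge alone.

How it is judged:
On the way, in this order (a step that is already met when the one before it is completed fails the run):
1. the gauge is drawn up out of the cradle, probe clear of its rim, in the fingers (z of probe_tip in the frame of cradle above 0.055 m and contact force between gauge and the fingers above 2 N), for 0.1 s.
2. the gauge is zeroed: held upright within 7 degrees on the bare-steel disc, tip within 18 mm of its centre, probe pushed in 1.5 to 7.5 mm, for half a second (horizontal distance between probe_tip and zero_disc below 0.018 m and angle between the z axis of gauge and the z axis of zero_disc, either way round below 0.122 rad and value of joint probe between 0.0015 and 0.0075 m and contact force between gauge and zero_disc above 1 N), for 0.5 s.
At the end, for the whole second after the job is handed in: The fingers hold the gauge still, with its probe tip on the paint within 8 mm of the ring's centre, its axis within 7 degrees of the paint's normal, the probe pushed in 1.5 to 7.5 mm and 1 to 10 N on the flap; the gauge touches no cradle and the flap is within 10 mm of where it was (distance between probe_tip and spot below 0.008 m and angle between the z axis of gauge and the z axis of spot, either way round below 0.122 rad and z of gauge in the frame of spot above 0.008 m and value of joint probe between 0.0015 and 0.0075 m and contact force between gauge and flap between 1 and 10 N and contact force between gauge and the fingers above 2 N and contact force between gauge and cradle below 0.1 N and linear speed of gauge below 0.02 m/s and distance of flap_face from where it was at the start of the episode below 0.01 m); the arm keeps its last pose, push and grip.
It fails at once if the gauge is pressed on the flap with more than 20 N (contact force between gauge and flap above 20 N).
It fails at once if the flap is shifted by more than 10 mm (distance of flap_face from where it was at the start of the episode above 0.01 m).
It fails at once if a thing lying round the work is moved by more than 30 mm (distance of any of sanding_block, mixing_cup_small, hardener_tube, marker from where it was at the start of the episode above 0.03 m).
It also fails if it takes over 58 s, if anything falls off the work surface, if the arm or the gripper's body presses on something with over 40 N, if the wrist force passes 120 N, or if a joint passes its speed limit or range.

## Working session

There is one attempt and no reset: what is moved stays moved. The work goes in short steps, each a Python script; the robot and the scene stay as the last script left them, time stands still between calls to the robot, and variables do not carry over. Pictures are saved under pics/ and viewed, and the job is handed in when it is done.

```bash
mkdir -p pics; ls; python3 - <<'E'
from plant import ctrl, kinematics, viewer, order
import cv2,numpy as np
np.set_printoptions(precision=4,suppress=True)
for n in ("side","top","wrist"):
    i=viewer.camera_info(n); print(n,i["K"],i["distortion"],i["pose"])
    cv2.imwrite(f"pics/{n}0.png",viewer.capture(n))
s=ctrl.sense(); print(s, ctrl.tip_extent)
E
```

```text
pics
side [[423.0502   0.     252.4883]
 [  0.     423.0502 191.7986]
 [  0.       0.       1.    ]] [-0.1159  0.      0.      0.      0.    ] [[ 0.9956  0.0603 -0.0717  0.5063]
 [-0.0928  0.5304 -0.8427 -0.9975]
 [-0.0127  0.8456  0.5336  0.6406]
 [ 0.      0.      0.      1.    ]]
top [[352.5529   0.     260.7386]
 [  0.     352.5529 190.8921]
 [  0.       0.       1.    ]] [-0.0339  0.      0.      0.      0.    ] [[ 0.0582  0.9781 -0.1997  0.3904]
 [-0.9983  0.0559 -0.0172 -0.1417]
 [-0.0057  0.2004  0.9797  0.9264]
 [ 0.      0.      0.      1.    ]]
wrist [[264.7166   0.     259.4049]
 [  0.     264.7166 187.7007]
 [  0.       0.       1.    ]] [-0.041  0.     0.     0.     0.   ] [[ 0.439  -0.8572 -0.2694  0.2162]
 [ 0.8985  0.4179  0.1344  0.6165]
 [-0.0026 -0.301   0.9536  0.3843]
 [ 0.      0.      0.      1.    ]]
{'clock': 0.15, 'joint_positions': array([-1.1822,  0.537 , -0.0044,  1.5386,  0.0026,  1.0673, -0.0712]), 'dq': array([-0.0002, -0.0025,  0.0008, -0.003 , -0.0011,  0.0003,  0.0006]), 'joint_torque': array([  0.0007, -57.1326,   0.9915, -25.1832,  -0.0561,   0.0151,
         0.0001]), 'tcp_pos': array([0.2853, 0.5835, 0.2491]), 'orientation': array([-0.7081, -3.0605,  0.0019]), 'wrist_force': array([ 0.1322, -0.3345, -0.0097]), 'torque': array([ 0.0198, -0.0326,  0.0058]), 'opening': 0.08803158896546565} 0.011
```

View pics/side0.png

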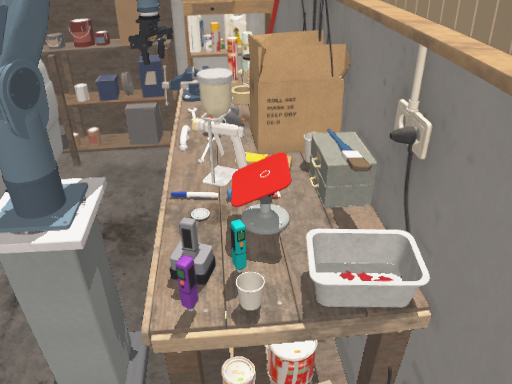

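View pics/top0.png

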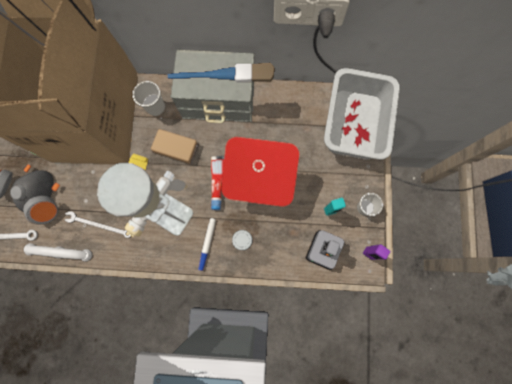

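View pics/wrist0.png

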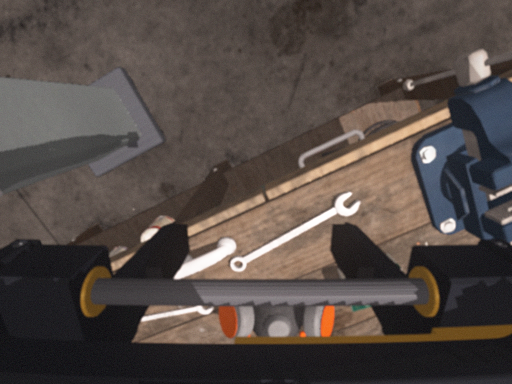

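The grey gauge stands in the cradle (side 189,240; top 326,249). The purple (side 187,280; top 377,252) and turquoise (side 239,243; top 335,206) ones are look-alikes. The disc is at top (242,240), the flap at top (260,172) and the ring at top (259,166). I'll enlarge to confirm.

```bash
cat > h.py <<'E'
import numpy as np,cv2
from scipy.spatial.transform import Rotation as R
np.set_printoptions(precision=4,suppress=True)
def ray(info,uv):
    p=cv2.undistortPoints(np.array(uv,float).reshape(-1,1,2),np.array(info["K"]),np.array(info["distortion"])).reshape(-1,2)
    P=np.array(info["pose"]); d=np.c_[p[:,0],-p[:,1],-np.ones(len(p))]@P[:3,:3].T
    return P[:3,3],d/np.linalg.norm(d,axis=1)[:,None]
def onz(info,uv,z):
    o,d=ray(info,uv); return o+d*((z-o[2])/d[:,2])[:,None]
def onplane(info,uv,p,n):
    o,d=ray(info,uv); return o+d*(((p-o)@n)/(d@n))[:,None]
def tri(rs):
    A=np.zeros((3,3));b=np.zeros(3)
    for o,d in rs:
        d=d.reshape(3); M=np.eye(3)-np.outer(d,d);A+=M;b+=M@o
    x=np.linalg.solve(A,b); return x,[np.linalg.norm((np.eye(3)-np.outer(d.reshape(3),d.reshape(3)))@(x-o)) for o,d in rs]
def proj(info,X):
    P=np.array(info["pose"]);c=(np.atleast_2d(X)-P[:3,3])@P[:3,:3]; c=c*[1,-1,-1]
    return cv2.projectPoints(c,np.zeros(3),np.zeros(3),np.array(info["K"]),np.array(info["distortion"]))[0].reshape(-1,2)
E
python3 - <<'E'
import cv2,numpy as np
t=cv2.imread('pics/top0.png');s=cv2.imread('pics/side0.png')
a=cv2.resize(t[130:275,190:400],None,fx=3.7,fy=3.7,interpolation=cv2.INTER_CUBIC);cv2.imwrite('pics/tc.png',a)
a=cv2.resize(s[145:315,155:305],None,fx=3.5,fy=3.5,interpolation=cv2.INTER_CUBIC);cv2.imwrite('pics/sc.png',a)
E
```

```text
(no output)
```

View pics/tc.png

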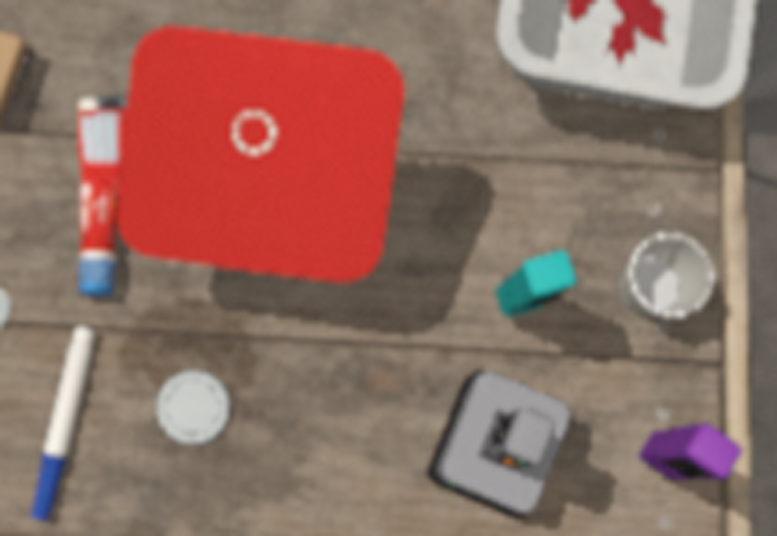

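View pics/sc.png

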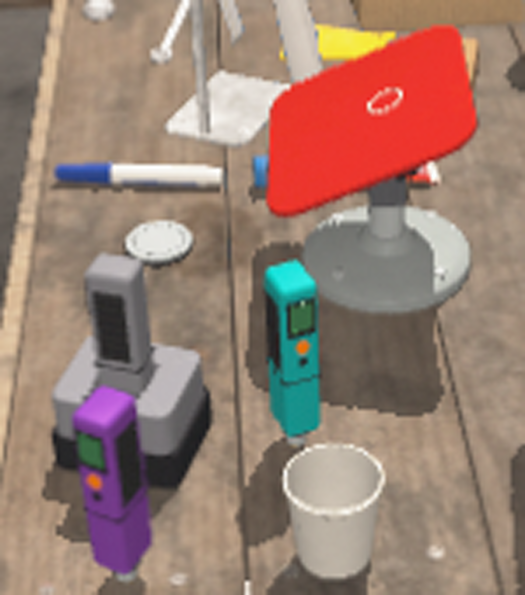

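The crops confirm it. The grey gauge is in the cradle with its display facing the robot, the disc is plain bright steel with a thin rim, and the white ring is on the red flap. Next I'll measure them.

```bash
cat > meas.py <<'E'
from h import *
from plant import viewer
I={n:viewer.camera_info(n) for n in("side","top")}
im={n:cv2.imread(f'pics/{n}0.png') for n in I}
# flap: red mask + edges fitted as lines -> virtual corners
def quad(img,near):
    h=cv2.cvtColor(img,cv2.COLOR_BGR2HSV)
    m=(((h[...,0]<8)|(h[...,0]>172))&(h[...,1]>170)&(h[...,2]>110)).astype(np.uint8)
    m=cv2.morphologyEx(m,cv2.MORPH_CLOSE,np.ones((5,5)))
    m=cv2.morphologyEx(m,cv2.MORPH_OPEN,np.ones((15,15)))
    n,l,st,c=cv2.connectedComponentsWithStats(m)
    k=l[near[1],near[0]]; m=(l==k).astype(np.uint8); print('area',st[k])
    cn=max(cv2.findContours(m,cv2.RETR_EXTERNAL,cv2.CHAIN_APPROX_NONE)[0],key=len).reshape(-1,2).astype(float)
    # box: 4 lines via approx
    hull=cv2.convexHull(cn.astype(np.float32))
    q=cv2.approxPolyN(hull,4,ensure_convex=True).reshape(4,2).astype(float)
    L=[]
    for i in range(4):
        a,b=q[i],q[(i+1)%4]
        for it in range(3):
            d=(b-a)/np.linalg.norm(b-a); nn=np.array([-d[1],d[0]])
            t=(cn-a)@d/np.linalg.norm(b-a); e=abs((cn-a)@nn)
            s=cn[(t>.2)&(t<.8)&(e<4)]
            vx,vy,x,y=cv2.fitLine(s.astype(np.float32),cv2.DIST_HUBER,0,.01,.01).ravel()
            d2=np.array([vx,vy]);p=np.array([x,y]); a,b=p+d2*((a-p)@d2),p+d2*((b-p)@d2)
        L.append(np.cross([*a,1],[*b,1]))
    C=[np.cross(L[i-1],L[i]) for i in range(4)]
    return np.array([c[:2]/c[2] for c in C])
def ring(img,c,r=12):
    x,y=c; w=img[y-r:y+r,x-r:x+r].astype(float); m=(w[...,1]>110)
    ys,xs=np.nonzero(m); return np.array([xs.min()+xs.max(),ys.min()+ys.max()])/2+[x-r,y-r], m.sum()
qt=quad(im['top'],(270,190)); qs=quad(im['side'],(270,185))
print(qt,qs,sep='\n')
rt,rs=ring(im['top'],(259,166)),ring(im['side'],(265,174)); print(rt,rs)
S,e=tri([ray(I['top'],rt[0]),ray(I['side'],rs[0])]); print('ring',S,e)
best=None
for k in range(4):
  for q2 in(qs,qs[::-1]):
    r=np.roll(q2,k,0)
    X=[tri([ray(I['top'],a),ray(I['side'],b)]) for a,b in zip(qt,r)]
    err=max(max(x[1]) for x in X)
    if best is None or err<best[0]: best=(err,np.array([x[0] for x in X]))
X=best[1]; print('err',best[0]); print(X); print('sides',[np.linalg.norm(X[i]-X[(i+1)%4]) for i in range(4)])
c=X.mean(0); n=np.linalg.svd(X-c)[2][2]; n*=np.sign(n[2]); print('c',c,'n',n,'tilt',np.degrees(np.arccos(n[2])), 'resid',(X-c)@n,'ring off',(S-c)@n)
E
python3 meas.py
```

```text
area [ 219  139   78   66 4462]
area [ 232  155   57   49 2048]
[[298.1871 145.0321]
 [291.3741 206.8641]
 [215.8118 195.8037]
 [229.4204 136.8749]]
[[288.8533 189.2442]
 [232.     206.0341]
 [232.     171.8769]
 [286.133  149.8623]]
(array([258. , 165.5]), np.int64(79)) (array([261. , 169.5]), np.int64(32))
ring [ 0.6053 -0.1184  0.1464] [np.float64(0.003016299089421517), np.float64(0.003016299089421316)]
err 0.004513039637733582
[[ 0.6591 -0.2087  0.1436]
 [ 0.5256 -0.2017  0.1016]
 [ 0.5393 -0.0194  0.0884]
 [ 0.6719 -0.0488  0.1583]]
sides [np.float64(0.1401052067720461), np.float64(0.18330786207568517), np.float64(0.15278004654945634), np.float64(0.16106322632781228)]
c [ 0.599  -0.1196  0.123 ] n [-0.3874  0.0307  0.9214] tilt 22.868468098337303 resid [-0.007   0.0062 -0.0057  0.0065] ring off 0.01920672743928692
```

```bash
python3 - <<'E'
from h import *
from plant import viewer
I=viewer.camera_info("top")
f=lambda p:np.array(p)/3.7+[190,130]
print('gauge top',onz(I,f([[531,433]]),.137))
print('cradle corners',onz(I,f([[482,374],[568,404],[530,515],[443,468]]),.05))
print('disc',onz(I,f([[193,407]]),.006), onz(viewer.camera_info("side"),np.array([[160,242]])/3.5+[155,145],.006))
print('purple',onz(I,f([[715,447]]),.13),'turq',onz(I,f([[550,270]]),.13),'cup',onz(I,f([[670,275]]),.061))
print('marker',onz(I,f([[85,330],[40,515]]),.01),'tube',onz(I,f([[95,100],[95,290]]),.01))
E
```

```text
gauge top [[ 0.4338 -0.2962  0.137 ]]
cradle corners [[ 0.4759 -0.2796  0.05  ]
 [ 0.4592 -0.3376  0.05  ]
 [ 0.3852 -0.3136  0.05  ]
 [ 0.4124 -0.2555  0.05  ]]
disc [[ 0.4455 -0.085   0.006 ]] [[ 0.4474 -0.0887  0.006 ]]
purple [[ 0.432 -0.409  0.13 ]] turq [[ 0.5348 -0.3075  0.13  ]] cup [[ 0.5485 -0.4028  0.061 ]]
marker [[ 0.4947 -0.0053  0.01  ]
 [ 0.3654  0.0149  0.01  ]] tube [[ 0.6638  0.0018  0.01  ]
 [ 0.5236 -0.01    0.01  ]]
```

```bash
python3 - <<'E'
from h import *
from plant import ctrl,kinematics,viewer
s=ctrl.sense(); T=R.from_rotvec(s['orientation']).as_matrix(); print(T)
P=np.array(viewer.camera_info('wrist')['pose']); print('cam in tool',T.T@(P[:3,3]-s['tcp_pos']),T.T@P[:3,:3])
for yx in(1,-1):
    D=np.array([[yx,0,0],[0,-yx,0],[0,0,-1.]]); rv=R.from_matrix(D).as_rotvec()
    for p in([.5,-.14,.42],[.5,-.14,.3],[.5,-.24,.3],[.434,-.296,.097]):
        print(yx,p,kinematics.solve_ik(p,rv))
print(kinematics.solve_ik([.286,.584,.45],s['orientation']))
E
```

```text
[[-0.8984  0.4392 -0.0005]
 [ 0.4392  0.8984 -0.0011]
 [-0.0001 -0.0012 -1.    ]]
cam in tool [ 0.0766 -0.0009 -0.1354] [[ 0.0002  0.9536  0.3009]
 [ 1.     -0.0006  0.001 ]
 [ 0.0012  0.3009 -0.9536]]
1 [0.5, -0.14, 0.42] [-0.6583  0.2438  1.039   1.6886 -0.2158  1.3329 -1.1517]
1 [0.5, -0.14, 0.3] [-0.5932  0.3827  1.0044  1.8655 -0.3631  1.0915 -1.0207]
1 [0.5, -0.24, 0.3] [-0.3742  0.4765  1.016   1.7794 -0.4441  1.1369 -0.7857]
1 [0.434, -0.296, 0.097] [-0.0561  0.6959  0.7658  2.0027 -0.723   0.7364 -0.4121]
-1 [0.5, -0.14, 0.42] [-0.4183  0.1866  0.7162  1.6794 -0.1259  1.3227  1.8911]
-1 [0.5, -0.14, 0.3] [-0.2999  0.2845  0.5946  1.8527 -0.1814  1.0583  1.9364]
-1 [0.5, -0.24, 0.3] [-0.1929  0.3836  0.7306  1.7712 -0.2848  1.0953  2.2044]
-1 [0.434, -0.296, 0.097] [ 0.1924  0.5898  0.4151  1.9895 -0.3858  0.6387  2.4296]
[-1.1911  0.4184  0.01    1.2476 -0.0041  1.4768 -0.0655]
```

```bash
python3 - <<'E'
from h import *
from plant import ctrl,kinematics,viewer
s=ctrl.sense()
ctrl.movel([.286,.584,.45],rate=.25)
x=np.array([1,0,0.]);
def rv(yaw,n=(0,0,1)):
    z=-np.array(n,float)/np.linalg.norm(n); x=np.array([np.cos(yaw),np.sin(yaw),0]); x-=z*(x@z); x/=np.linalg.norm(x)
    return R.from_matrix(np.c_[x,np.cross(z,x),z]).as_rotvec()
for yw in(-19,161): print(yw,kinematics.solve_ik([.434,-.296,.097],rv(np.radians(yw))))
for yw in(0,45,90,135,180,225): print(yw,kinematics.solve_ik([.58,-.12,.23],rv(np.radians(yw),(-.39,0,.92))))
print(ctrl.sense()['clock'])
E
```

```text
-19 [ 0.0687  0.6302  0.5841  1.9963 -0.5476  0.6741 -0.8986]
161 [ 0.0622  0.6329  0.5932  1.9966 -0.5564  0.6766  2.2508]
0 [-0.5209  0.3957  0.8482  2.0728 -0.8189  0.5345 -0.6789]
45 [-0.5319  0.4008  0.8637  2.0732 -0.8319  0.5399  0.1591]
90 [-0.5246  0.3974  0.8533  2.0729 -0.8232  0.5362  0.8956]
135 [-0.4758  0.3769  0.7857  2.0709 -0.7669  0.5145  1.5901]
180 [-0.2128  0.315   0.4483  2.0585 -0.4996  0.4458  2.1752]
225 [ 0.8891  0.44   -0.8924  1.9998  0.6203  0.5191  2.0201]
1.1
```

```bash
cat >> h.py <<'E'
def rv(yaw,n=(0,0,1)):
    z=-np.array(n,float)/np.linalg.norm(n); x=np.array([np.cos(yaw),np.sin(yaw),0]); x-=z*(x@z); x/=np.linalg.norm(x)
    return R.from_matrix(np.c_[x,np.cross(z,x),z]).as_rotvec()
E
python3 - <<'E'
from h import *
import pickle
from plant import ctrl,kinematics,viewer
def shot(k):
    i=viewer.camera_info('wrist'); im=viewer.capture('wrist'); cv2.imwrite(f'pics/w{k}.png',im); pickle.dump(i,open(f'pics/w{k}.pkl','wb'))
ctrl.move_pose([.44,-.12,.42],rv(np.pi))
ctrl.movel([.46,-.10,.33],rate=.25); ctrl.sleep(.15); shot(1)
ctrl.movel([.46,-.20,.33],rate=.25); ctrl.sleep(.15); shot(2)
s=ctrl.sense(); print(s['clock'],s['joint_positions'],s['tcp_pos'])
E
```

```text
5.1333 [-0.3955  0.2493  0.8581  1.8642 -0.2096  1.1212  2.1123] [ 0.4603 -0.1987  0.3301]
```

View pics/w1.png

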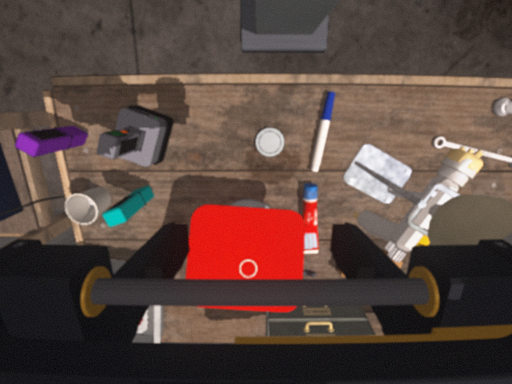

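View pics/w2.png

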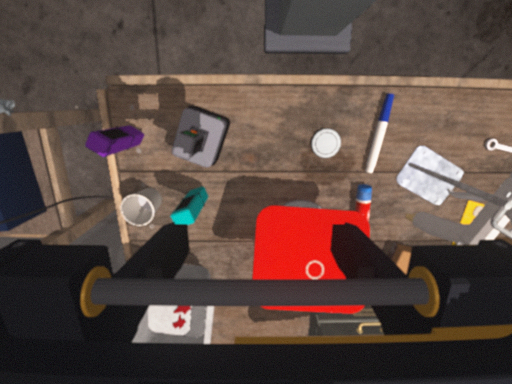

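```bash
python3 - <<'E'
from h import *
import pickle
from plant import ctrl,kinematics,viewer
def shot(k):
    i=viewer.camera_info('wrist'); im=viewer.capture('wrist'); cv2.imwrite(f'pics/w{k}.png',im); pickle.dump(i,open(f'pics/w{k}.pkl','wb'))
ctrl.movel([.69,-.20,.36],rate=.3); ctrl.sleep(.15); shot(3)
ctrl.movel([.69,-.08,.36],rate=.3); ctrl.sleep(.15); shot(4)
s=ctrl.sense(); print(s['clock'],s['joint_positions'],s['tcp_pos'])
E
```

```text
7.0083 [-0.3853  0.63    0.7588  1.299  -0.4254  1.3742  1.9245] [ 0.6896 -0.082   0.3603]
```

View pics/w3.png

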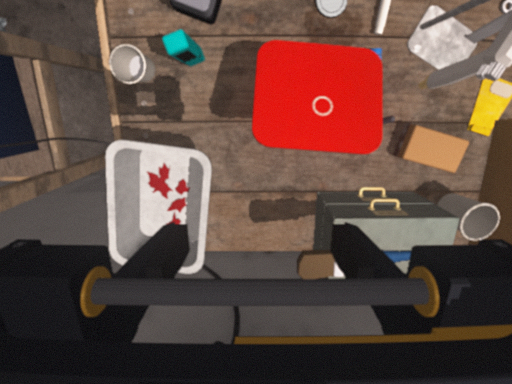

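View pics/w4.png

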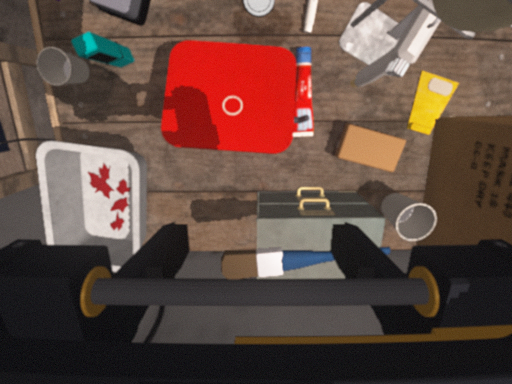

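```bash
cat > m2.py <<'E'
from h import *
import pickle
from plant import viewer
from scipy.optimize import least_squares
I={'top':viewer.camera_info('top'),'side':viewer.camera_info('side')}
for k in('w3','w4','w1','w2'): I[k]=pickle.load(open(f'pics/{k}.pkl','rb'))
im={k:cv2.imread(f"pics/{k}{'0' if k in('top','side') else ''}.png") for k in I}
def red(img):
    b,g,r=[img[...,i].astype(int) for i in range(3)]
    return ((r>70)&(r>2.2*g)&(r>2.2*b)).astype(np.uint8)
def quad(k,near,o=7):
    m=red(im[k]); m=cv2.morphologyEx(m,cv2.MORPH_OPEN,np.ones((o,o)))
    n,l,st,c=cv2.connectedComponentsWithStats(m,connectivity=4); m=(l==l[near[1],near[0]]).astype(np.uint8)
    cn=max(cv2.findContours(m,cv2.RETR_EXTERNAL,cv2.CHAIN_APPROX_NONE)[0],key=len).reshape(-1,2).astype(float)
    c0=cn.mean(0)
    q=cv2.approxPolyN(cv2.convexHull(cn.astype(np.float32)),4,ensure_convex=True).reshape(4,2).astype(float)
    info=I[k];u=cv2.undistortPoints(cn.reshape(-1,1,2),info['K'],info['distortion'],P=info['K']).reshape(-1,2)
    q=cv2.undistortPoints(q.reshape(-1,1,2),info['K'],info['distortion'],P=info['K']).reshape(-1,2);c0=u.mean(0)
    L=[]
    for i in range(4):
        a,b=q[i],q[(i+1)%4]
        for it in range(4):
            d=(b-a)/np.linalg.norm(b-a); nn=np.array([-d[1],d[0]])
            t=(u-a)@d/np.linalg.norm(b-a); e=abs((u-a)@nn)
            s=u[(t>.18)&(t<.82)&(e<(5 if it<2 else 2))]
            vx,vy,x,y=cv2.fitLine(s.astype(np.float32),cv2.DIST_HUBER,0,.01,.01).ravel()
            d2=np.array([vx,vy]);p=np.array([x,y]); a,b=p+d2*((a-p)@d2),p+d2*((b-p)@d2)
        nn=np.array([-d2[1],d2[0]]); nn*=np.sign((p-c0)@nn); p=p+.5*nn  # pixel centre -> edge
        L.append(np.cross([*p,1],[*(p+d2*100),1]))
    C=[np.cross(L[i-1],L[i]) for i in range(4)]
    return np.array([c[:2]/c[2] for c in C])  # undistorted pixels
def ring(k,c,r=11):
    w=im[k][c[1]-r:c[1]+r+1,c[0]-r:c[0]+r+1].astype(float); m=np.clip(w[...,1]-60,0,None)
    m[m<25]=0
    ys,xs=np.mgrid[:2*r+1,:2*r+1]
    return np.array([(m*xs).sum(),(m*ys).sum()])/m.sum()+np.array(c)-r
def rayu(k,p):
    K=I[k]['K'];p=np.atleast_2d(p);P=I[k]['pose'];d=np.c_[(p[:,0]-K[0,2])/K[0,0],-(p[:,1]-K[1,2])/K[1,1],-np.ones(len(p))]@P[:3,:3].T
    return P[:3,3],d/np.linalg.norm(d,axis=1)[:,None]
Q={k:quad(k,n) for k,n in {'w3':(300,75),'w4':(215,75),'side':(258,190),'top':(270,190)}.items()}
rg={k:ring(k,c) for k,c in {'w3':(322,105),'w4':(232,105),'w1':(248,268),'w2':(315,269),'top':(259,166),'side':(265,174)}.items()}
for k in rg: print(k,rg[k])
S,e=tri([ray(I[k],rg[k]) for k in rg]); print('ring all',S,np.array(e))
for ks in(('w3','w4'),('w1','w2'),('top','side'),('w3','w4','side')): print(ks,tri([ray(I[k],rg[k]) for k in ks]))
# order corners by world xy on plane z=.13
O={}
for k in Q:
    o,d=rayu(k,Q[k]); X=o+d*((.13-o[2])/d[:,2])[:,None]
    v=X[:,:2]-X[:,:2].mean(0); O[k]=Q[k][np.argsort(np.arctan2(v[:,1],v[:,0]))]; print(k,X[np.argsort(np.arctan2(v[:,1],v[:,0]))][:,:2].round(3).tolist())
for ks in(('w3','w4'),('w3','w4','side'),('w3','w4','top','side')):
    X=[];E=[]
    for i in range(4):
        x,e=tri([(rayu(k,O[k][i])[0],rayu(k,O[k][i])[1]) for k in ks]);X.append(x);E.append(max(e))
    X=np.array(X);c=X.mean(0);n=np.linalg.svd(X-c)[2][2];n*=np.sign(n[2])
    print(ks,'err',np.array(E),'c',c,'n',n,'tilt',np.degrees(np.arccos(n[2])),'sides',np.array([np.linalg.norm(X[i]-X[(i+1)%4]) for i in range(4)]),'res',(X-c)@n, 'ringoff',(S-c)@n)
# joint fit: rectangle 0.150 x 0.172 with centre at pin+36mm*n, pin height .095
def model(p):
    M=R.from_euler('zy',[p[2],-p[3]]).as_matrix(); n=M[:,2]
    c=np.array([p[0],p[1],.095])+.036*n; h=np.array([[-1,-1],[1,-1],[1,1],[-1,1]])*[.075,.086]
    return M,c,c+h@M[:,:2].T
def res(p,ks):
    M,c,C=model(p); out=[]
    for k in ks:
        P=I[k]['pose'];K=I[k]['K'];v=(C-P[:3,3])@P[:3,:3]
        uv=np.c_[K[0,2]+K[0,0]*v[:,0]/-v[:,2],K[1,2]-K[1,1]*v[:,1]/-v[:,2]]
        out.append((uv-O[k]).ravel())
    return np.concatenate(out)
for ks in(('w3',),('w4',),('side',),('w3','w4'),('w3','w4','side'),('w3','w4','side','top')):
    r=least_squares(res,[.6,-.12,0,.4],args=(ks,),loss='soft_l1'); M,c,C=model(r.x)
    sp=[onplane(I[k],rg[k],c,M[:,2])[0] for k in('w3','w4','side')]
    print(ks,'tilt',np.degrees(r.x[3]),'yaw',np.degrees(r.x[2]),'c',c,'n',M[:,2],'rms',np.sqrt((r.fun**2).mean()),'\n   spot local',[(M.T@(s-c)).round(4).tolist() for s in sp],'S',M.T@(S-c))
E
python3 m2.py
```

```text
w3 [321.8049 105.305 ]
w4 [232.0228 105.1398]
w1 [247.9872 267.9015]
w2 [314.3807 269.4131]
top [258.3691 165.5553]
side [264.4699 173.4424]
ring all [ 0.612  -0.1194  0.1346] [0.0007 0.0009 0.0003 0.0005 0.0007 0.0014]
('w3', 'w4') (array([ 0.6127, -0.1197,  0.1337]), [np.float64(0.0001842292116228547), np.float64(0.00018422921162318946)])
('w1', 'w2') (array([ 0.6136, -0.1192,  0.1328]), [np.float64(0.00015833465210347183), np.float64(0.00015833465210345323)])
('top', 'side') (array([ 0.6112, -0.1188,  0.1345]), [np.float64(0.00046779893797570384), np.float64(0.0004677989379754599)])
('w3', 'w4', 'side') (array([ 0.612 , -0.1197,  0.1347]), [np.float64(0.000567811906081335), np.float64(0.0008734722746656536), np.float64(0.001389943913964021)])
w3 [[0.531, -0.204], [0.666, -0.215], [0.68, -0.029], [0.543, -0.046]]
w4 [[0.532, -0.195], [0.666, -0.225], [0.681, -0.023], [0.544, -0.017]]
side [[0.524, -0.254], [0.668, -0.175], [0.682, 0.014], [0.532, -0.094]]
top [[0.517, -0.201], [0.67, -0.214], [0.682, -0.043], [0.535, -0.024]]
('w3', 'w4') err [0.0002 0.0003 0.0006 0.0007] c [ 0.597
[... 1470 characters left out ...]
-0.1234  0.1281] n [-0.3962  0.      0.9181] rms 4.830285235330579 
   spot local [[0.0136, 0.0047, -0.0], [0.014, 0.0047, 0.0], [0.0117, 0.0079, -0.0]] S [0.0136 0.005  0.0011]
('w3', 'w4', 'side') tilt 23.587696697661208 yaw -4.319860288833769 c [ 0.5995 -0.1235  0.128 ] n [-0.4002 -0.      0.9164] rms 4.011547798193784 
   spot local [[0.0139, 0.0048, -0.0], [0.0143, 0.0049, -0.0], [0.012, 0.0079, 0.0]] S [0.0138 0.0052 0.001 ]
('w3', 'w4', 'side', 'top') tilt 23.561024550574565 yaw -4.445907018263407 c [ 0.5994 -0.1233  0.128 ] n [-0.3997  0.      0.9166] rms 3.5818576990082174 
   spot local [[0.014, 0.0046, -0.0], [0.0144, 0.0047, -0.0], [0.0121, 0.0077, -0.0]] S [0.0139 0.005  0.001 ]
```

```bash
sed -i "s/'zy'/'ZY'/; s/(('w3',),('w4',),('side',),('w3','w4'),('w3','w4','side'),('w3','w4','side','top'))/(('w3',),('side',),('w3','side'),('w3','side','top'))/" m2.py; python3 m2.py | tail -8
```

```text
('w3',) tilt 23.32898361498618 yaw -4.078836811178642 c [ 0.5995 -0.1234  0.1281] n [-0.395   0.0282  0.9182] rms 0.25727668503509393 
   spot local [[0.0138, 0.0046, -0.0], [0.0142, 0.0046, -0.0], [0.0119, 0.0081, -0.0]] S [0.0138 0.0049 0.0012]
('side',) tilt 23.7165643524252 yaw -3.548039184489963 c [ 0.5977 -0.1262  0.128 ] n [-0.4014  0.0249  0.9155] rms 0.5144415265343101 
   spot local [[0.0157, 0.0073, 0.0], [0.0161, 0.0075, 0.0], [0.0138, 0.0097, 0.0]] S [0.0154 0.0077 0.0005]
('w3', 'side') tilt 23.774509470550257 yaw -4.011579304057448 c [ 0.5991 -0.1235  0.1279] n [-0.4022  0.0282  0.9151] rms 0.6180331320350949 
   spot local [[0.0143, 0.0047, 0.0], [0.0147, 0.0047, -0.0], [0.0124, 0.0079, 0.0]] S [0.0142 0.005  0.001 ]
('w3', 'side', 'top') tilt 23.874278943561702 yaw -4.197042920733798 c [ 0.599  -0.1233  0.1279] n [-0.4036  0.0296  0.9144] rms 1.3590929030266192 
   spot local [[0.0144, 0.0045, 0.0], [0.0148, 0.0046, 0.0], [0.0125, 0.0077, -0.0]] S [0.0143 0.0048 0.001 ]
```

Flap result: n = (-0.400, 0.028, 0.916), tilt 23.6° (expected 13–32°). The ring is at (0.6125, -0.1193, 0.134), 14 mm up the slope from the face centre (15 expected). Next, the gauge and the disc up close.

```bash
python3 - <<'E'
import cv2,numpy as np
a=cv2.imread('pics/w1.png')[90:180,80:200];b=cv2.imread('pics/w2.png')[90:180,150:270]
f=lambda x:cv2.resize(x,None,fx=5,fy=5,interpolation=cv2.INTER_CUBIC)
cv2.imwrite('pics/g12.png',cv2.resize(np.vstack([f(a),f(b)]),None,fx=.66,fy=.66))
cv2.imwrite('pics/g2.png',cv2.resize(b[10:80,10:90],None,fx=8,fy=8,interpolation=cv2.INTER_CUBIC))
E
```

```text
(no output)
```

View pics/g2.png

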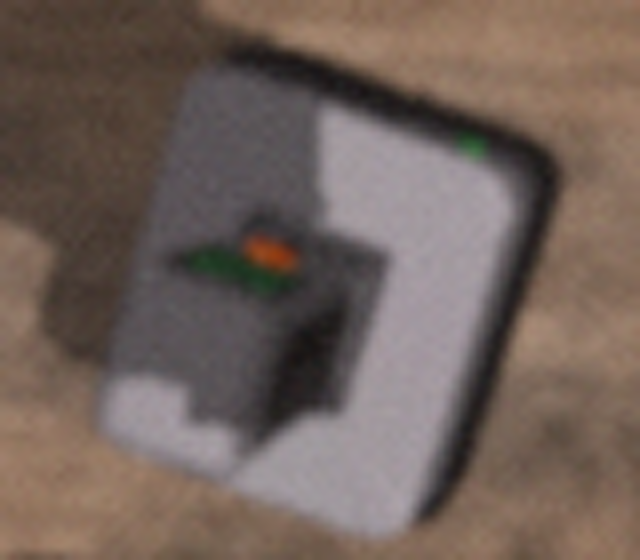

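View pics/g12.png

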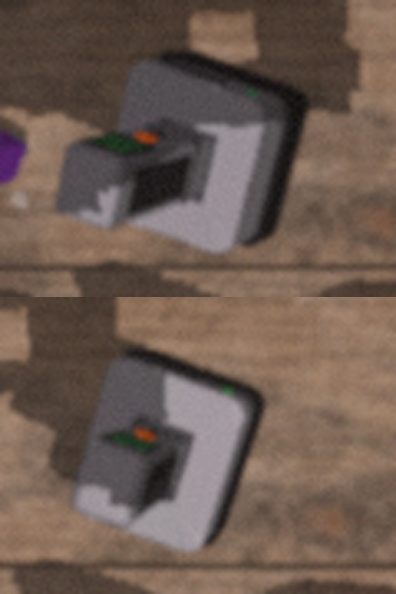

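```bash
python3 - <<'E'
from h import *
import pickle
from plant import ctrl,kinematics,viewer
I=pickle.load(open('pics/w2.pkl','rb'))
f=lambda p:np.array(p,float)/8+[160,100]-.4
X=onz(I,f([[200,75],[110,415],[510,200],[430,510]]),.053)
for a,b in((0,1),(2,3)):
    d=X[b]-X[a]; print(np.degrees(np.arctan2(d[1],d[0])))
print('plate',X)
def shot(k):
    i=viewer.camera_info('wrist'); im=viewer.capture('wrist'); cv2.imwrite(f'pics/w{k}.png',im); pickle.dump(i,open(f'pics/w{k}.pkl','wb'))
ctrl.move_pose([.45,-.29,.30],rv(np.radians(161)))
ctrl.movel([.47,-.29,.26],rate=.25)
ctrl.sleep(.15); shot(5)
s=ctrl.sense(); print(s['clock'],s['joint_positions'],s['tcp_pos'])
E
```

```text
-19.53918605364004
-16.756716515696688
plate [[ 0.3894 -0.3129  0.053 ]
 [ 0.4538 -0.3357  0.053 ]
 [ 0.4125 -0.2553  0.053 ]
 [ 0.4728 -0.2735  0.053 ]]
8.7667 [-0.192   0.4815  0.8976  1.8263 -0.4331  1.0418  2.1135] [ 0.4701 -0.2905  0.2613]
```

View pics/w5.png

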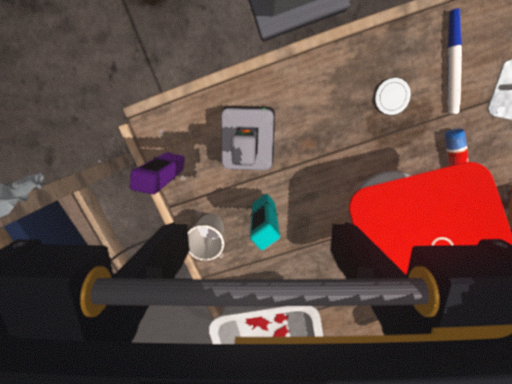

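```bash
python3 - <<'E'
import cv2,numpy as np
a=cv2.imread('pics/w5.png')[98:178,210:285]
cv2.imwrite('pics/g5.png',cv2.resize(a,None,fx=7.5,fy=7.5,interpolation=cv2.INTER_CUBIC))
a=cv2.imread('pics/w5.png')[70:125,365:420]
cv2.imwrite('pics/d5.png',cv2.resize(a,None,fx=6,fy=6,interpolation=cv2.INTER_CUBIC))
E
```

```text
(no output)
```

View pics/g5.png

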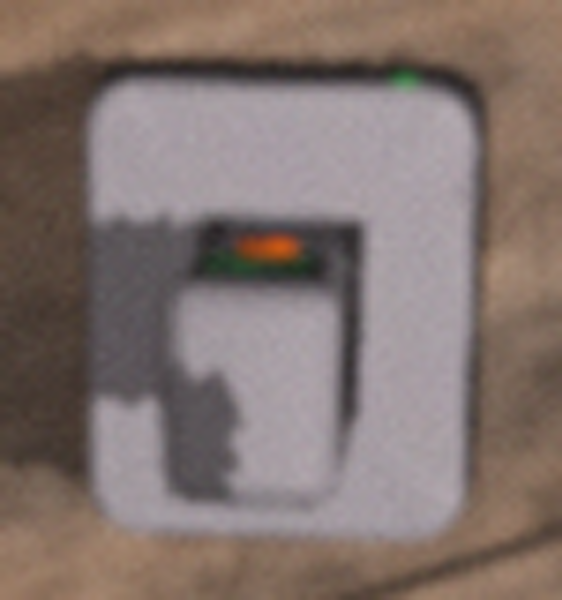

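View pics/d5.png

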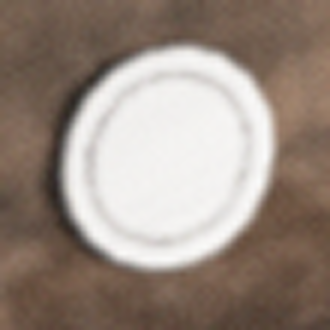

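```bash
python3 - <<'E'
from h import *
import pickle
I=pickle.load(open('pics/w5.pkl','rb'))
f=lambda p:np.array(p,float)/7.5+[210,98]-.43
G=onz(I,f([[178,283],[340,288],[330,500],[166,494]]),.137); print('gauge top',G,G.mean(0))
dist=[np.linalg.norm(G[i]-G[(i+1)%4]) for i in range(4)];print(dist)
for a,b in((0,3),(1,2),(0,1),(3,2)): d=G[b]-G[a];print(np.degrees(np.arctan2(d[1],d[0])))
C=onz(I,f([[90,300],[478,300],[285,85],[280,535]]),.055);print('plate L R T B',C,C.mean(0), np.linalg.norm(C[0]-C[1]),np.linalg.norm(C[2]-C[3]))
Pk=onz(I,f([[360,225],[200,218],[350,430]]),.055);print('pocket corner',Pk)
c=C.mean(0)[:2]
Rz=lambda a:np.array([[np.cos(a),-np.sin(a)],[np.sin(a),np.cos(a)]])
print('pocket corner in cradle',(Rz(np.radians(-19)).T@(Pk[0,:2]-c)),(Rz(np.radians(-19)).T@(G.mean(0)[:2]-c)))
for a,b in((0,1),(0,2)): d=Pk[b]-Pk[a];print(np.degrees(np.arctan2(d[1],d[0])))
E5=onz(I,np.array([[168,157]])/6+[365,70]-.42,.006);print('disc',E5)
I1=pickle.load(open('pics/w1.pkl','rb'));I2=pickle.load(open('pics/w2.pkl','rb'))
for I_,k,c in((I1,'w1',(270,142)),(I2,'w2',(326,143)),(I,'w5',(392,96))):
    im=cv2.imread(f'pics/{k}.png'); h=cv2.cvtColor(im,cv2.COLOR_BGR2HSV); m=((h[...,2]>150)&(h[...,1]<40)).astype(np.uint8)
    n,l,st,ce=cv2.connectedComponentsWithStats(m); kk=l[c[1],c[0]]; print(k,ce[kk],st[kk],onz(I_,ce[kk],.006))
E
```

```text
gauge top [[ 0.416  -0.3002  0.137 ]
 [ 0.4234 -0.2807  0.137 ]
 [ 0.4494 -0.2912  0.137 ]
 [ 0.4415 -0.3116  0.137 ]] [ 0.4326 -0.2959  0.137 ]
[np.float64(0.020957298406828077), np.float64(0.028045287632056066), np.float64(0.021889679091413955), np.float64(0.02794611784027697)]
-23.9292248676827
-22.012700926225175
69.2033326375781
68.85098840518744
plate L R T B [[ 0.4198 -0.3261  0.055 ]
 [ 0.4414 -0.2635  0.055 ]
 [ 0.3974 -0.2827  0.055 ]
 [ 0.4691 -0.3094  0.055 ]] [ 0.4319 -0.2954  0.055 ] 0.06619791989382962 0.07650451816559549
pocket corner [[ 0.423  -0.2785  0.055 ]
 [ 0.4131 -0.3036  0.055 ]
 [ 0.4554 -0.2915  0.055 ]]
pocket corner in cradle [-0.014   0.0132] [ 0.0008 -0.0002]
-111.50632241069322
-21.961042570402817
disc [[ 0.4461 -0.085   0.006 ]]
w1 [269.682  141.8593] [256 128  29  29 654] [[ 0.4465 -0.0845  0.006 ]]
w2 [326.1061 142.9372] [312 129  29  29 669] [[ 0.4464 -0.0846  0.006 ]]
w5 [392.8404  95.853 ] [ 376   77   35   38 1034] [[ 0.4464 -0.0847  0.006 ]]
```

```bash
python3 - <<'E'
from h import *
from plant import ctrl,kinematics,viewer
o=rv(np.radians(159.5)); g=[.4324,-.2957]
ctrl.command_gripper(.055,25)
ctrl.movel([*g,.18],o,rate=.2)
t=ctrl.movel([*g,.089],o,rate=.08,threshold=6); print('hit',t)
s=ctrl.sense(); print(s['clock'],s['tcp_pos'],s['wrist_force'])
cv2.imwrite('pics/s1.png',viewer.capture('side'))
if not t:
    ctrl.command_gripper(0.0,25)
    s=ctrl.sense(); print(s['clock'],s['tcp_pos'],s['wrist_force'],s['torque'],s['opening'])
cv2.imwrite('pics/w6.png',viewer.capture('wrist'))
E
python3 -c "
import cv2
a=cv2.imread('pics/s1.png')[130:320,120:320];cv2.imwrite('pics/s1c.png',cv2.resize(a,None,fx=3,fy=3))"
```

```text
hit False
11.3 [ 0.4327 -0.296   0.0894] [-0.1738  0.2951  0.5502]
11.9167 [ 0.4324 -0.2956  0.089 ] [ 0.4376 -0.4268  0.4506] [ 0.0439  0.0071 -0.0161] 0.02386752324484105
```

View pics/s1c.png

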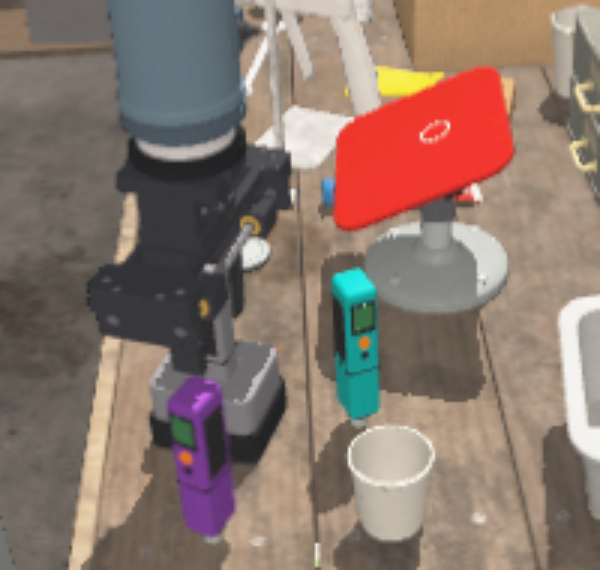

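View pics/w6.png

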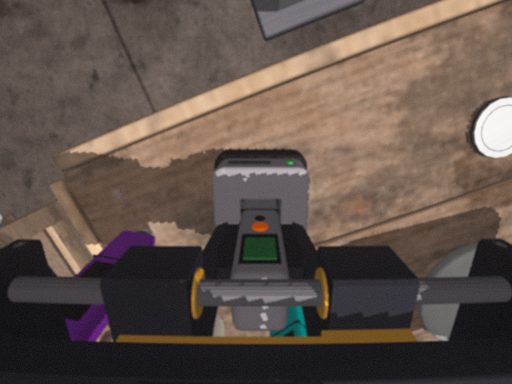

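Gripped at 23.9 mm opening, which matches the gauge's 24 mm side, and the display faces the robot. Next I draw it out.

```bash
python3 - <<'E'
from h import *
from plant import ctrl,kinematics,viewer
g=[.4324,-.2957]
ctrl.movel([*g,.225],rate=.1); ctrl.sleep(.2)
s=ctrl.sense(); print(s['clock'],s['tcp_pos'],s['wrist_force'],s['opening'])
cv2.imwrite('pics/s2.png',viewer.capture('side'))
o=rv(np.radians(175)); d=[.4464,-.0847]
ctrl.movel([*d,.20],o,rate=.15)
ctrl.movel([*d,.105],o,rate=.1); ctrl.sleep(.2)
s=ctrl.sense(); print(s['clock'],s['tcp_pos'],s['wrist_force'],s['opening'],s['joint_positions'])
for k in('side','wrist','top'): cv2.imwrite(f'pics/{k}3.png',viewer.capture(k))
a=cv2.imread('pics/s2.png')[130:320,120:320];b=cv2.imread('pics/side3.png')[130:320,120:320]
cv2.imwrite('pics/s23.png',cv2.resize(np.hstack([a,b]),None,fx=2,fy=2,interpolation=cv2.INTER_CUBIC))
E
```

```text
13.675 [ 0.4322 -0.2956  0.2247] [-0.1294  0.3405 -1.1444] 0.023463296303020027
16.5917 [ 0.4468 -0.0846  0.1054] [-0.1516 -0.0972 -1.5736] 0.023655891813491554 [-0.4389  0.5385  0.6603  2.1708 -0.5816  0.6103  2.1268]
```

View pics/s23.png

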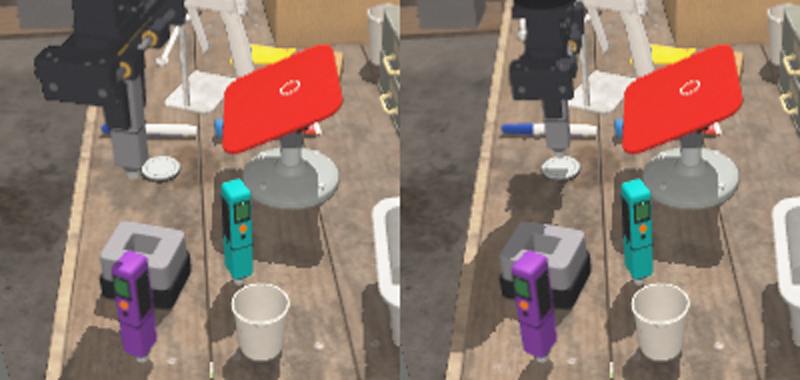

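View pics/wrist3.png

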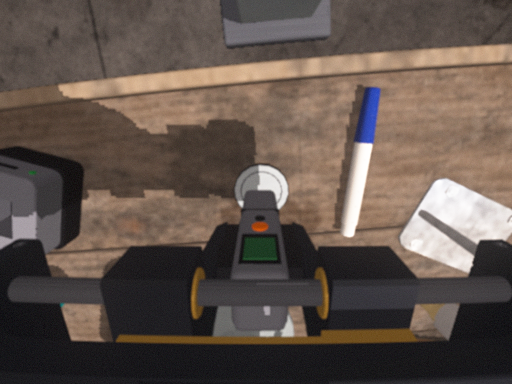

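The gauge is out of the cradle, upright over the disc. Now I press it.

```bash
python3 - <<'E'
from h import *
from plant import ctrl,kinematics,viewer
d=[.4464,-.0847]
f0=ctrl.sense()['wrist_force'][2]
ctrl.movel([*d,.092],rate=.08)
for z in(.089,.087,.0855,.084,.083,.082,.081,.080):
    t=ctrl.movel([*d,z],rate=.03,threshold=8); ctrl.sleep(.12)
    s=ctrl.sense(); df=s['wrist_force'][2]-f0; print(round(s['clock'],2),z,s['tcp_pos'],df,t)
    if t or df>2.7: break
ctrl.sleep(.5); F=np.mean([ctrl.sleep(.05) or ctrl.sense()['wrist_force'] for _ in range(10)],0); print(F[2]-f0,F,ctrl.sense()['clock'],ctrl.sense()['opening'])
cv2.imwrite('pics/side4.png',viewer.capture('side'));cv2.imwrite('pics/wrist4.png',viewer.capture('wrist'))
a=cv2.imread('pics/side4.png')[150:260,150:260]
cv2.imwrite('pics/s4.png',cv2.resize(a,None,fx=5,fy=5,interpolation=cv2.INTER_CUBIC))
E
```

```text
17.43 0.089 [ 0.4465 -0.0847  0.0891] -0.0016227284000844833 False
17.79 0.087 [ 0.4467 -0.0848  0.0871] 1.7986529162026306 False
18.16 0.0855 [ 0.4466 -0.0847  0.0856] 1.8001932909495788 False
18.52 0.084 [ 0.4466 -0.0847  0.0841] 3.329275172806274 False
3.062912318215985 [ 2.0151 -0.3808  2.2338] 19.525 0.024064456278001325
```

View pics/s4.png

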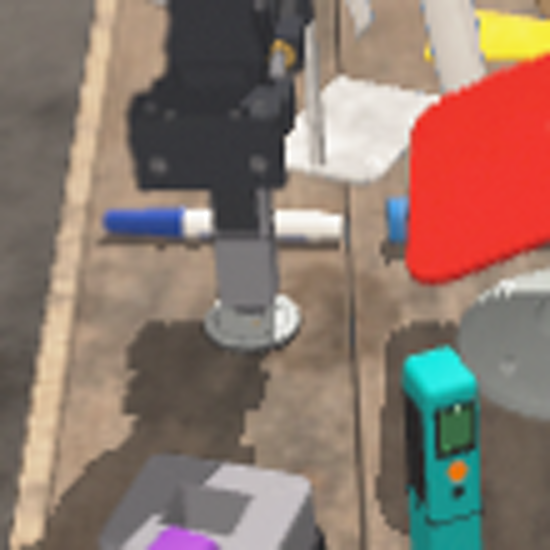

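```bash
python3 - <<'E'
from h import *
def cent(f):
    im=cv2.imread(f)[210:345,225:300].astype(int)
    b,g,r=im[...,0],im[...,1],im[...,2]
    gm=(g>1.3*r)&(g>1.2*b)&(g>30); om=(r>150)&(g<130)&(b<80)
    return [np.round(np.argwhere(m).mean(0)[::-1]+[225,210],2) for m in(gm,om)],gm.sum(),om.sum()
for f in('w6','wrist3','wrist4'): print(f,cent(f'pics/{f}.png'))
a=[cv2.imread(f'pics/{f}.png')[180:345,200:320] for f in('w6','wrist3','wrist4')]
cv2.imwrite('pics/cmp.png',cv2.resize(np.hstack(a),None,fx=2.2,fy=2.2))
E
```

```text
w6 ([array([259.62, 249.27]), array([259.54, 226.53])], np.int64(793), np.int64(105))
wrist3 ([array([259.46, 248.84]), array([259.47, 226.63])], np.int64(790), np.int64(102))
wrist4 ([array([259.41, 248.91]), array([259.48, 226.56])], np.int64(786), np.int64(104))
```

View pics/cmp.png

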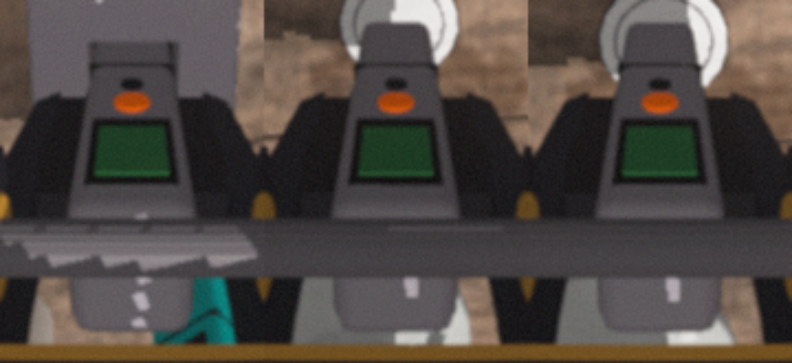

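Zeroed: held for more than 1 s at about 3.1 N, roughly 3.7 mm in. The gauge hasn't shifted in the grip (display centre within 0.5 px). Now to the flap.

```bash
python3 - <<'E'
from h import *
from plant import ctrl,kinematics,viewer
n=np.array([-.400,.028,.916]);n/=np.linalg.norm(n); S=np.array([.6125,-.1193,.1338])
ctrl.movel([.4464,-.0847,.24],rate=.15)
o=rv(np.radians(176),n)
print(kinematics.solve_ik(S+n*.112,o))
ctrl.movel(S+n*.13,o,rate=.12)
ctrl.movel(S+n*.095,o,rate=.08); ctrl.sleep(.3)
s=ctrl.sense(); print(s['clock'],s['tcp_pos'],S+n*.095,s['wrist_force'],s['joint_positions'], R.from_rotvec(s['orientation']).as_matrix()[:,2])
for k in('side','wrist','top'): cv2.imwrite(f'pics/{k}5.png',viewer.capture(k))
a=cv2.imread('pics/side5.png')[80:260,180:340]
cv2.imwrite('pics/s5.png',cv2.resize(a,None,fx=3.3,fy=3.3,interpolation=cv2.INTER_CUBIC))
E
```

```text
[-0.4489  0.3099  0.7027  2.1058 -0.5994  0.4456  2.1894]
22.8417 [ 0.5746 -0.1166  0.2212] [ 0.5745 -0.1166  0.2208] [-0.3341  0.2478 -0.5529] [-0.4118  0.3468  0.6656  2.1023 -0.6647  0.4222  2.2466] [ 0.4006 -0.0278 -0.9158]
```

View pics/s5.png

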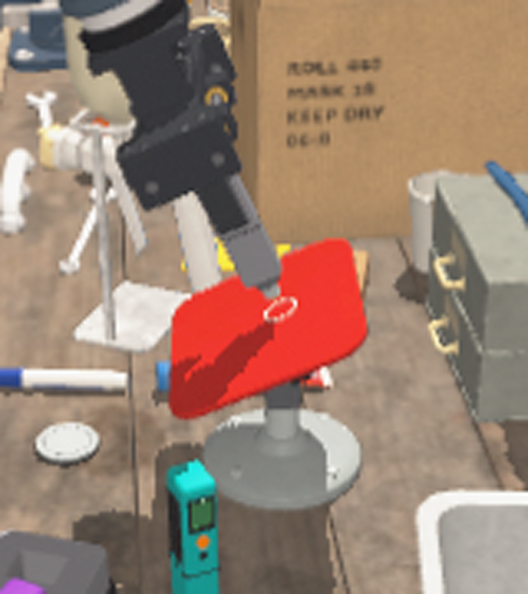

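View pics/wrist5.png

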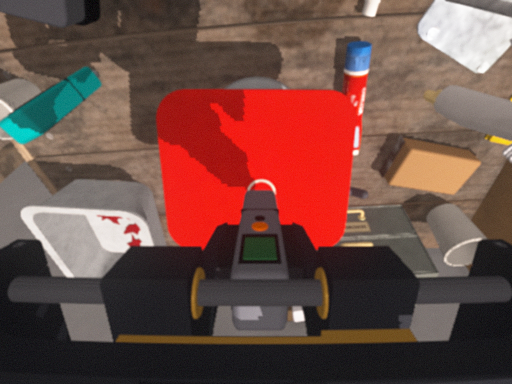

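View pics/top5.png

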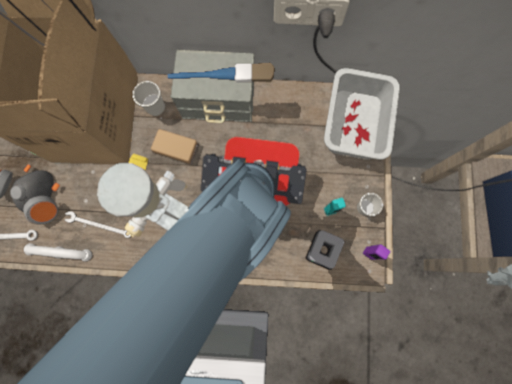

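The gauge hangs square over the ring: ring centre at wrist column 262, gauge axis at 259.5. Pressing along the normal in small steps, with a force guard.

```bash
python3 - <<'E'
from h import *
from plant import ctrl,kinematics,viewer
n=np.array([-.400,.028,.916]);n/=np.linalg.norm(n); S=np.array([.6125,-.1193,.1338])
avg=lambda:np.mean([ctrl.sleep(.02) or ctrl.sense()['wrist_force'] for _ in range(5)],0)
ctrl.sleep(.2); f0=avg(); hit=None
for h in(.089,.087,.0855,.084,.0825,.081,.080,.079,.078,.077,.076,.075,.074,.073):
    t=ctrl.movel(S+n*h,rate=.03,threshold=7); ctrl.sleep(.1)
    F=avg()-f0; s=ctrl.sense(); print(round(s['clock'],2),h,(s['tcp_pos']-S)@n,'Fn',F@n,F,t)
    if t or F@n>2.7: break
ctrl.sleep(.3);F=avg()-f0; print('Fn',F@n,F,'lat',np.linalg.norm(F-n*(F@n)))
s=ctrl.sense();print(s['clock'],s['tcp_pos'],s['opening'])
for k in('side','wrist','top'): cv2.imwrite(f'pics/{k}6.png',viewer.capture(k))
a=cv2.imread('pics/side6.png')[130:230,210:320];b=cv2.imread('pics/wrist6.png')[150:300,180:345]
cv2.imwrite('pics/s6.png',cv2.resize(a,None,fx=5,fy=5,interpolation=cv2.INTER_CUBIC))
cv2.imwrite('pics/w6c.png',cv2.resize(b,None,fx=4,fy=4,interpolation=cv2.INTER_CUBIC))
E
```

```text
23.81 0.089 0.08902211374162973 Fn 0.08546598180809499 [0.2062 0.3885 0.1715] False
24.24 0.087 0.08702646552050479 Fn 0.1540553321908546 [ 0.0748 -0.239   0.2081] False
24.68 0.0855 0.08549090203262484 Fn 0.16174569263726746 [-0.048  -0.0116  0.1559] False
25.11 0.084 0.0840026154273707 Fn 0.2747319334290165 [ 0.3675 -0.1379  0.4646] False
25.54 0.0825 0.08247607033522034 Fn 0.09139971189013663 [0.0453 0.1065 0.1163] False
25.98 0.081 0.08103349430382188 Fn 2.269002483688044 [-1.3478  0.5509  1.8715] False
26.41 0.08 0.08000222068469219 Fn 2.419982010754596 [-1.2277  0.1238  2.1018] False
26.84 0.079 0.07900913891551609 Fn 3.0396039323439146 [-1.9456  0.5354  2.4521] False
Fn 2.776766120473205 [-1.4648 -0.0971  2.3945] lat 0.4220945297901962
27.225 [ 0.5809 -0.1171  0.2062] 0.02375516062967697
```

View pics/s6.png

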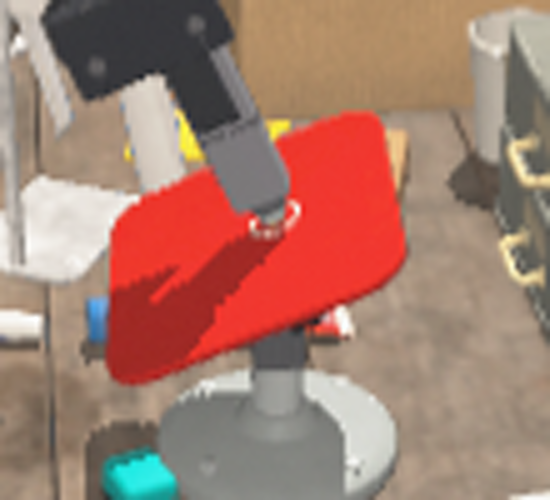

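View pics/w6c.png

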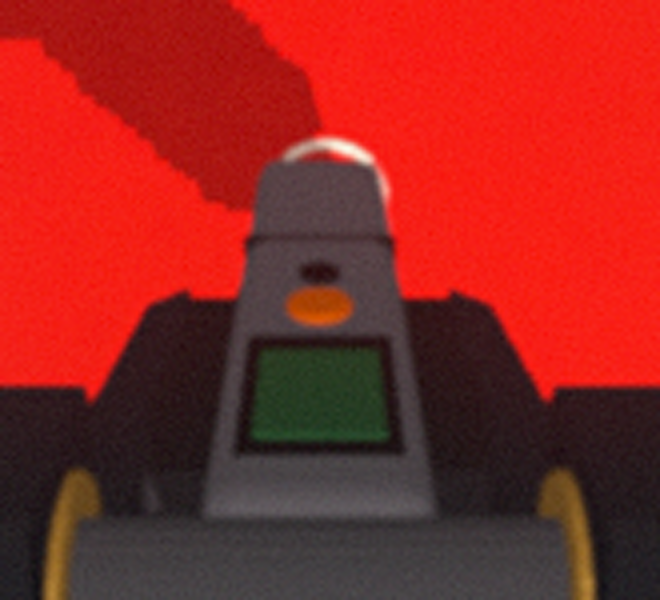

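```bash
python3 - <<'E'
from h import *
from plant import ctrl,viewer
from scipy.optimize import least_squares
n=np.array([-.400,.028,.916]);n/=np.linalg.norm(n); S=np.array([.6125,-.1193,.1338])
xu=np.array([1,0,0.])-n*n[0];xu/=np.linalg.norm(xu);yu=np.cross(n,xu)
B=np.c_[xu,yu,n]
s=ctrl.sense(); tip=s['tcp_pos']-n*((s['tcp_pos']-S)@n); print('tip(assumed) local',B.T@(tip-S))
for k,roi in(('wrist',(240,180,285,205)),('side',(255,165,275,182))):
    im=cv2.imread(f'pics/{k}6.png').astype(int); x0,y0,x1,y1=roi
    w=im[y0:y1,x0:x1]; 
    m=(w[...,1]>120)&(w[...,0]>100)&(w[...,2]>150)
    uv=np.argwhere(m)[:,::-1]+[x0,y0]
    I=viewer.camera_info(k); X=(onplane(I,uv,S,n)-S)@B
    # ring line centre radius ~ 11 mm
    r=least_squares(lambda c:np.linalg.norm(X[:,:2]-c[:2],axis=1)-.011,[0,0],loss='soft_l1',f_scale=.001)
    print(k,m.sum(),'ring centre local(mm)',r.x*1000,'rms',np.sqrt((r.fun**2).mean())*1000, 'tip px',proj(I,tip), 'S px',proj(I,S))
E
```

```text
tip(assumed) local [-0. -0.  0.]
wrist 73 ring centre local(mm) [-0.5976  0.654 ] rms 0.8305537804167747 tip px [[261.1546 198.3656]] S px [[261.1754 198.3736]]
side 19 ring centre local(mm) [-1.3444  4.1833] rms 6.854939259577096 tip px [[265.2256 173.7031]] S px [[265.228  173.6983]]
```

```bash
python3 - <<'E'
from h import *
from plant import ctrl,viewer,order
n=np.array([-.400,.028,.916]);n/=np.linalg.norm(n); S=np.array([.6125,-.1193,.1338])
I=viewer.camera_info('side'); p=proj(I,[S+n*.02,S+n*.05]); d=p[0]-p[1]; print('pred axis angle',np.degrees(np.arctan2(d[0],d[1])),'measured',np.degrees(np.arctan2(30,62)), (p-[210,130])*5)
s=ctrl.sense(); print(s['clock'],s['tcp_pos'],s['wrist_force'],s['dq'])
order.job_done()
E
```

```text
pred axis angle 26.854905818962276 measured 25.82099197418928 [[259.4521 185.5142]
 [233.8038 134.86  ]]
27.375 [ 0.5809 -0.1171  0.2062] [-2.051  -0.548   1.2357] [-0.0007  0.     -0.0001  0.0015  0.0005  0.0022  0.0004]
the job is handed in; nothing more can be done
```

I drew the grey gauge from its cradle, zeroed it on the steel disc and pressed it on the ring. I handed the job in at 27.4 s with the gauge still held there; no verdict is reported.

- **Zeroing:** the gauge was held upright on the disc for more than 1 s at about 3.1 N, which puts the probe roughly 3.7 mm in. There was about 2 N of sideways force during this, but the wrist pictures before and after showed the gauge had not moved in the grip.
- **Reading on the flap:** the force along the paint's normal was 2.8 N, so the probe is about 3 mm in. Sideways force was only 0.4 N.
- **Tip position:** the wrist camera put the ring's centre about 1 mm from the tip, against a limit of 8 mm. In the side picture I read the gap by eye as about 2 mm. The side camera's circle fit disagreed (about 4 mm) and had too few pixels to trust.
- **Squareness:** in the side picture the gauge's axis was within about 1° of the expected direction. The flap slopes 23.6°.
- **Flap and bystanders:** the arm never pressed on anything unexpectedly. In the pictures the flap and the look-alikes looked unmoved; I saw no sign the other things had moved but did not measure them.

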